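# Gauge two transmission sleeves and sort them

## Robot

A 6-joint arm with a two-finger parallel gripper is mounted at the origin on the work surface. World frame = base frame: x ahead of the robot, y to its left, z up, the work surface at z = 0. Lengths are in mm, angles in rad, forces in N, time in s.
With the tool pointing down it reaches from about 325 to 900 mm from the base axis. Payload 3.5 kg.
Tool frame: the origin (TCP) lies midway between the tips of the shut fingers; the grasp point (between the pads) lies 19 mm behind it; z points along the fingers, y is the line along which they close (so a half turn about z gives the same grasp; the last joint's range is limited). The gripper opens to 85 mm and grips with 20 to 120 N. Pads are 22 mm wide; open, the fingers measure 114 mm over their backs; the gripper's body (76 mm by 85 mm) begins 54 mm behind the grasp point. The pads swing forward as they close: fully open they stand 13 mm farther back than shut.
Start: joints at [1.063, 0.276, -0.026, 1.268, 0, 1.467], TCP at [246.153, 574.483, 231.313] pointing down, gripper open.
Joint ranges: [-3.12, 3.12], [-0.85, 1.88], [-1.08, 1.24], [-1.95, 2.15], [-1.57, 1.53], [-3.14, 3.14]. Speed limits (rad/s): [2.57, 2.57, 3.14, 3.14, 3.14, 3.14].

## Interface

Orientations are given as a unit quaternion [w, x, y, z].
In Python, from plant import ctrl gives the robot as it stands. The module is installed in compiled form; this text tells all that it offers.
- The arm moves only by the tool move_arm, never from a script. Its argument "increments" is a list of rows, each an object of numbers: "fingers": the closure in counts, from 0 (fully open) to 255 (shut); "tx", "ty", "tz": the shift along the tool's x, y, z in m; "roll": the turn about the tool's z in degrees. In form: [{"fingers": .., "tx": .., "ty": .., "tz": .., "roll": ..}, ...]. A call has 1 to 20 rows; each row shifts and turns the commanded pose from where the row before left it, along the tool's axes as they then stand; what a row does not reach is not made up. A row lasts 1/8 s, in which the tool goes at most 62.5 mm and 10.7 degrees, less where a joint would pass 70% of its speed; a pose out of reach is approached as far as the arm can. A call with a gripper value outside its range is refused whole. The fingers move at their own pace and stop on an object; the grip force is fixed at half the most. Time passes only in rows, so rows that do not move let the fingers close. It gives the time, the measured TCP pose, the force, the opening and the grip force at its end, in the units of the state.
- ctrl.observe(): the state, without advancing time (a new reading comes with each control period).
- ctrl.camera(name): name is "side" or "top"; returns a dict with "frame" (480x640x3 uint8, red, green, blue), "camera_matrix" (3x3 intrinsics, pixels), "dist_coeffs" ([k1, k2, p1, p2, k3] as OpenCV has them; the pictures are not rectified), "R" (3x3) and "t" (3): a world point X has camera coordinates R X + t. Camera axes: x right, y down, z forward; pixel columns grow to the right and rows downward; lengths in mm; the calibration is good to about 2 mm. A picture is of the moment at which its call begins. There is no depth.
- ctrl.sign_off(): hands the job in; it is judged then, once.
The state is a dict: "time_s": time; "joints": joint angles; "qvel": joint speeds; "effort": joint torques, N m; "tcp_pos": TCP position; "orientation": TCP orientation; "wrist_force": force on the tool from outside, world axes, zero at the start; "torque": the same for the moment, N m; "grip_width": finger opening in mm; "finger_force": force on a finger pad.
Only numpy, scipy, OpenCV 4.12 (cv2) and the standard library are available. Lean on these libraries where they do the work, as an engineer would, in place of code of your own. Each camera call takes 0.05 s, during which the arm holds its last target. There are 200 camera calls.

## Task

Test the two steel sleeves on the brass gauge pin, one at a time: slide the sleeve gently down the pin until it either rests on the blue base (it fits) or stops part-way (it does not; never force it), then stand it upright on the floor of the green tray if it fits or of the red tray if it does not, before you take up the other sleeve. Leave everything else where it stands.

Things in the scene. Friction and masses are not known exactly. Their poses are not given: they have to be found in the camera images.
- sleeve_a: plain steel sleeve standing upright on the bench: a tube of 46 mm outside diameter, 70 mm tall, bore 31 mm at both ends. The two sleeves look the same, but a crushed bore may keep a sleeve from going all the way onto the gauge pin. Origin: centre of its lower end; z up along its axis. About 0.4 kg.
- sleeve_b: plain steel sleeve standing upright on the bench: a tube of 46 mm outside diameter, 70 mm tall, bore 31 mm at both ends. The two sleeves look the same, but a crushed bore may keep a sleeve from going all the way onto the gauge pin. Origin: centre of its lower end; z up along its axis. About 0.4 kg.
- gauge: fixed gauge: blue base 110 x 110 x 20 mm, upright brass pin at its centre, diameter 28, rising 60 mm above the base (top 6 mm taper to diameter 23). Origin: centre of the underside, under the pin axis; z up. A sleeve that fits sinks until its lower end rests on the base (20 mm above the origin); one that does not stops with its lower end 30 mm above the base.
- pin_tip (a point): centre of the top of the gauge pin, 80 mm above the bench
- tray_green: green open tray for sleeves that fit, fixed to the bench, 150 x 150 mm, walls 30 mm high and 5 mm thick, floor 5 mm thick. Origin: centre of its underside; x and y along its sides.
- tray_red: red open tray for sleeves that do not fit, same size and axes as the green tray.
- gear: bystander: steel gear, diameter 64, 30 tall, with a hub of diameter 30 up to 80 mm. Origin: centre of its underside
- grease: bystander: jar with black cap and yellow label, diameter 56, 75 tall. Origin: centre of its underside
- cleaner: bystander: green bottle, diameter 44, 160 tall. Origin: centre of its underside
- spray: bystander: grey spray can with red cap, diameter 44, 155 tall. Origin: centre of its underside
- piston_green: bystander: low aluminium piston, diameter 50, 14 tall with a hub to 24 mm, lying in a corner of the green tray. Origin: centre of its underside
- piston_red: bystander: the same kind of piston lying in a corner of the red tray. Origin: centre of its underside
Not all that is in view belongs to the job. What is shaped like the tray_red but black is not meant.

How it is judged:
By the outcome, as a careful person would: the job done as asked, in the order asked, and still so for the second after the job is handed in, with the robot touching nothing.
It also fails if it takes over 70 s, if anything falls off the work surface, if the arm or the gripper's body presses on something with over 40 N, if the wrist force passes 120 N, or if a joint passes its speed limit or range.

## Working session

There is one attempt and no reset: what is moved stays moved. The work goes in short steps, Python scripts to look and compute and a tool call to move; the robot and the scene stay as the last step left them, time stands still between calls to the robot, and variables do not carry over. Pictures are saved under pics/ and viewed, at most 10 in all, crops included, and the job is handed in when it is done.

Besides the shell and the picture viewer there is one more tool, called after "Emit:" as a command line: name --argument value ..., lists and objects as JSON in quotes. move_arm: Moves the arm, as the interface text tells. Its arguments: {"type":"object","properties":{"increments":{"type":"array","items":{"type":"object","properties":{"fingers":{"type":"number"},"tx":{"type":"number"},"ty":{"type":"number"},"tz":{"type":"number"},"roll":{"type":"number"}}}}},"required":["increments"]}

```bash
mkdir -p pics; python3 - <<'E'
from plant import ctrl
import cv2,numpy as np,pickle
o=ctrl.observe();print(o)
d={}
for n in("top","side"):
    c=ctrl.camera(n);d[n]=c;cv2.imwrite(f"pics/{n}0.png",c["frame"][:,:,::-1]);print(n,c["camera_matrix"],c["dist_coeffs"],c["R"],c["t"])
pickle.dump(d,open("cam0.pkl","wb"))
E
```

```text
{'time_s': 0.0, 'joints': array([ 1.06260120e+00,  2.77151554e-01, -2.79041941e-02,  1.26798500e+00,
       -6.81387779e-06,  1.46741657e+00]), 'qvel': array([-0.00061273, -0.00050957, -0.00104272, -0.00029208,  0.00031428,
       -0.00088078]), 'effort': array([-6.99614593e-04, -4.45508051e+01,  2.95201224e+01,  1.63611816e-02,
       -7.84383178e-05, -3.95349417e-06]), 'tcp_pos': array([245.7719    , 573.79689003, 230.13718839]), 'orientation': array([-3.34585276e-04,  2.01028315e-01,  9.79584788e-01, -1.07117455e-03]), 'wrist_force': array([ 0.32265794,  0.22574903, -0.05321525]), 'torque': array([-0.01430069, -0.00551872,  0.00731508]), 'finger_force': 0.0, 'grip_width': 85.37438125261168}
top [[551.96619398   0.         314.65708402]
 [  0.         551.96619398 244.91022742]
 [  0.           0.           1.        ]] [-0.04715829  0.          0.          0.          0.        ] [[-0.02372799 -0.99971654 -0.001955  ]
 [-0.98744426  0.02374212 -0.15617347]
 [ 0.15617562 -0.00177523 -0.98772771]] [ -50.4283109   501.10200426 1254.31675603]
side [[450.77700973   0.         326.58870308]
 [  0.         450.77700973 235.08094001]
 [  0.           0.           1.        ]] [-0.06688354  0.          0.          0.          0.        ] [[ 0.75341898 -0.65720784  0.02092103]
 [-0.38262915 -0.46407499 -0.79889257]
 [ 0.53474739  0.59389583 -0.60110979]] [-404.47259617  218.89962981  936.30989251]
```

View pics/top0.png

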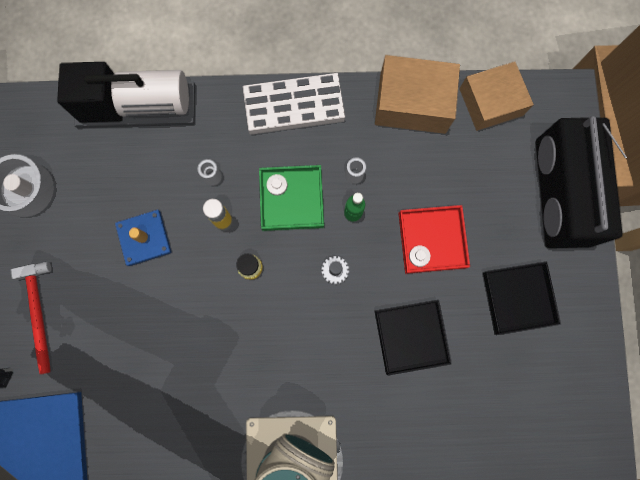

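View pics/side0.png

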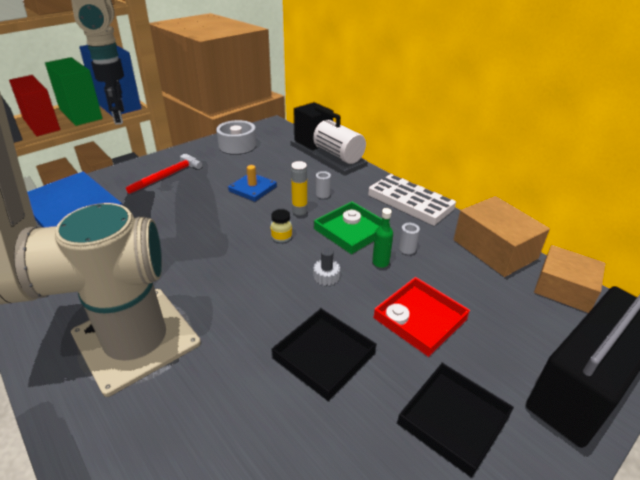

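The top view shows sleeves at (207,169) and (356,167), the gauge at (143,238) with its pin at (134,233), the green tray at (292,197) and the red tray at (434,240). The bottle is at (356,205), the can at (214,208), the jar at (249,266) and the gear at (335,269). The side view agrees: sleeves at (323,185) and (410,238), gauge at (252,185).

```bash
cat >h.py <<'E'
import cv2,numpy as np,pickle
def ray(c,px):
    u=cv2.undistortPoints(np.array([[px]],float),c["camera_matrix"],c["dist_coeffs"])[0,0]
    R,t=c["R"],c["t"]; return -R.T@t, R.T@np.array([*u,1])
def onz(c,px,z):
    o,d=ray(c,px); return o+d*(z-o[2])/d[2]
def proj(c,X):
    return cv2.projectPoints(np.array([X],float),cv2.Rodrigues(c["R"])[0],c["t"],c["camera_matrix"],c["dist_coeffs"])[0][0,0]
def tri(a,b):
    (o1,d1),(o2,d2)=a,b
    d1=d1/np.linalg.norm(d1);d2=d2/np.linalg.norm(d2)
    s=np.linalg.lstsq(np.c_[d1,-d2],o2-o1,rcond=None)[0]
    p,q=o1+s[0]*d1,o2+s[1]*d2
    return (p+q)/2,np.linalg.norm(p-q)
E
python3 - <<'E'
from h import *
d=pickle.load(open("cam0.pkl","rb"));T,S=d["top"],d["side"]
f=T["frame"]; hsv=cv2.cvtColor(f,cv2.COLOR_RGB2HSV)
def big(m,x0,y0,x1,y1):
    k=np.zeros_like(m);k[y0:y1,x0:x1]=m[y0:y1,x0:x1]
    return max(cv2.findContours(k,0,2)[0],key=cv2.contourArea)
R=lambda lo,hi:cv2.inRange(hsv,lo,hi)
for n,m,b,z in [("green",R((50,120,50),(75,255,255)),(250,155,335,240),30),("red",R((0,150,100),(8,255,255))|R((172,150,100),(180,255,255)),(390,195,480,285),30),("gauge",R((100,120,60),(125,255,255)),(105,200,180,275),20)]:
    c=big(m,*b); q=cv2.boxPoints(cv2.minAreaRect(c)); P=np.array([onz(T,p,z) for p in q])
    print(n,P[:,:2].round(0).tolist(),"ctr",P.mean(0).round(1),np.linalg.norm(P[1]-P[0]),np.linalg.norm(P[2]-P[1]),"ang",np.degrees(np.arctan2(*(P[1]-P[0])[[1,0]])))
m=R((5,120,130),(28,255,255));c=big(m,120,220,160,250);print("pin",cv2.boundingRect(c),cv2.minEnclosingCircle(c))
S0=cv2.resize(S["frame"][130:250,220:440],None,fx=3,fy=3,interpolation=cv2.INTER_CUBIC)
cr=[f[a:a+44,b:b+44] for a,b in [(150,186),(148,336),(212,115),(184,194),(244,228),(248,314),(184,334),(163,255)]]
g=np.vstack([np.hstack([cv2.resize(x,(200,200),interpolation=cv2.INTER_CUBIC) for x in cr[:4]]),np.hstack([cv2.resize(x,(200,200),interpolation=cv2.INTER_CUBIC) for x in cr[4:]])])
cv2.imwrite("pics/crops.png",g[:,:,::-1]);cv2.imwrite("pics/sidecrop.png",S0[:,:,::-1])
for a in [(207,169,70),(356,167,70),(134,232,80),(214,208,155),(249,266,75),(335,269,80),(357,198,160),(277,184,24),(420,256,24)]:print(a,onz(T,a[:2],a[2]).round(0))
E
```

```text
green [[693.0, 70.0], [697.0, -81.0], [543.0, -84.0], [540.0, 64.0]] ctr [618.3  -8.1  30. ] 150.91353442904668 153.96024378480334 ang -88.60135325003499
red [[581.0, -263.0], [592.0, -422.0], [439.0, -425.0], [429.0, -270.0]] ctr [ 510.1 -345.    30. ] 159.0050351904172 152.76012493480545 ang -86.02393624097319
gauge [[571.0, 421.0], [600.0, 312.0], [491.0, 279.0], [462.0, 387.0]] ctr [530.9 349.8  20. ] 113.37387958121265 113.85098679184468 ang -75.13519422159344
pin (129, 228, 10, 11) ((134.05172729492188, 232.8103485107422), 5.1900153160095215)
(207, 169, 70) [681. 186.  70.]
(356, 167, 70) [ 677. -164.   70.]
(134, 232, 80) [533. 351.  80.]
(214, 208, 155) [567. 153. 155.]
(249, 266, 75) [449.  88.  75.]
(335, 269, 80) [ 437. -107.   80.]
(357, 198, 160) [ 581. -156.  160.]
(277, 184, 24) [653.  25.  24.]
(420, 256, 24) [ 470. -311.   24.]
```

View pics/crops.png

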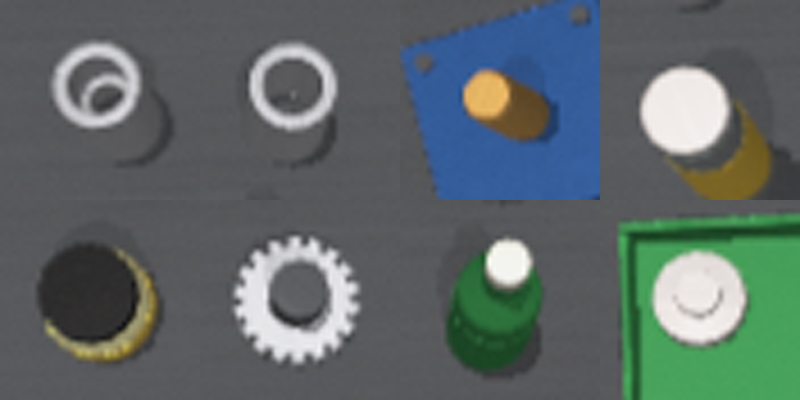

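View pics/sidecrop.png

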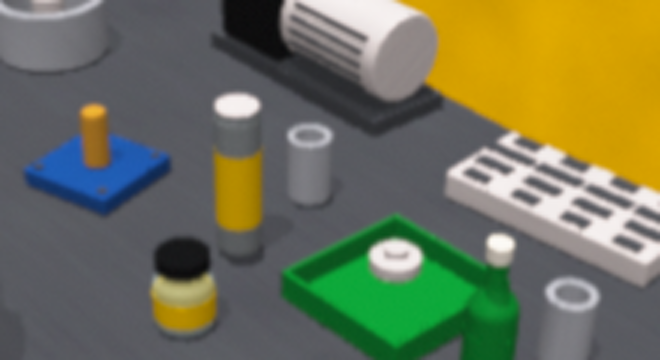

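The crops give rim and pin-tip centres at about (206.7,168.3), (356.1,166.5) and (133.7,232.5). Both sleeves are upright and clear of their neighbours. I'll refine these and cross-check them in two views.

```bash
cat >>h.py <<'E'
def blob(c,box,kind,k=8):
    x0,y0,x1,y1=box
    im=cv2.resize(c["frame"][y0:y1,x0:x1],None,fx=k,fy=k,interpolation=cv2.INTER_CUBIC)
    hsv=cv2.cvtColor(im,cv2.COLOR_RGB2HSV)
    if kind=="steel": m=cv2.inRange(hsv,(0,0,165),(180,60,255))
    else: m=cv2.inRange(hsv,(8,90,190),(28,255,255))
    q=max(cv2.findContours(m,0,1)[0],key=cv2.contourArea)
    e=cv2.fitEllipse(q)
    return (np.array(e[0])+.5)/k-.5+[x0,y0],np.array(e[1])/k
E
python3 - <<'E'
from h import *
d=pickle.load(open("cam0.pkl","rb"));T,S=d["top"],d["side"]
for n,bt,bs,k,z in [("s1",(190,152,225,185),(310,168,336,186),"steel",70),("s2",(340,150,375,180),(398,220,424,236),"steel",70),("pin",(122,222,145,245),(240,158,262,180),"brass",80)]:
    p,e=blob(T,bt,k);q,e2=blob(S,bs,k)
    print(n,p.round(2),e.round(1),onz(T,p,z).round(1),"| side",q.round(2),e2.round(1),onz(S,q,z).round(1),"tri",[np.round(v,1) for v in tri(ray(T,p),ray(S,q))])
E
```

```text
s1 [206.8  168.34] [17.9 18.5] [682.8 186.3  70. ] | side [322.86 174.91] [ 7.4 14.4] [680.4 184.   70. ] tri [array([683.3, 186.9,  67.7]), np.float64(0.5)]
s2 [355.92 166.59] [18.  18.6] [ 678.3 -163.4   70. ] | side [410.35 227.81] [10.3 17.4] [ 676.2 -166.    70. ] tri [array([ 679.2, -163.7,   67.3]), np.float64(0.3)]
pin [133.59 232.46] [9.2 9.7] [532.2 351.6  80. ] | side [250.49 166.85] [4.2 7.1] [529.  348.9  80. ] tri [array([532.1, 352.8,  77.3]), np.float64(1.2)]
```

Emit:
move_arm --increments '[{"fingers": 0,"roll": -8},{"fingers": 0,"roll": -8},{"fingers": 0,"roll": -7.2},{"fingers": 0}]'

```text
$.increments[0]: bad value
```

Emit:
move_arm --increments '[{"fingers": 0,"tx": 0,"ty": 0,"tz": 0,"roll": -8},{"fingers": 0,"tx": 0,"ty": 0,"tz": 0,"roll": -8},{"fingers": 0,"tx": 0,"ty": 0,"tz": 0,"roll": -7.2},{"fingers": 0,"tx": 0,"ty": 0,"tz": 0,"roll": 0}]'

```text
time_s: 0.6
tcp_pos: [246.0, 574.1, 230.7]
orientation: [-0.0, 0.001, 1.0, -0.001]
wrist_force: [0.1, 0.5, -0.1]
grip_width: 84.9
finger_force: 0.0
```

Emit:
move_arm --increments '[{"fingers": 0,"tx": -0.03,"ty": -0.027,"tz": 0,"roll": 0},{"fingers": 0,"tx": -0.03,"ty": -0.027,"tz": 0,"roll": 0},{"fingers": 0,"tx": -0.03,"ty": -0.027,"tz": 0,"roll": 0},{"fingers": 0,"tx": -0.03,"ty": -0.027,"tz": 0,"roll": 0},{"fingers": 0,"tx": -0.03,"ty": -0.027,"tz": 0,"roll": 0},{"fingers": 0,"tx": -0.03,"ty": -0.027,"tz": 0,"roll": 0},{"fingers": 0,"tx": -0.03,"ty": -0.027,"tz": 0,"roll": 0},{"fingers": 0,"tx": -0.03,"ty": -0.027,"tz": 0,"roll": 0},{"fingers": 0,"tx": -0.03,"ty": -0.027,"tz": 0,"roll": 0},{"fingers": 0,"tx": -0.03,"ty": -0.027,"tz": 0,"roll": 0},{"fingers": 0,"tx": -0.03,"ty": -0.027,"tz": 0,"roll": 0},{"fingers": 0,"tx": -0.03,"ty": -0.027,"tz": 0,"roll": 0},{"fingers": 0,"tx": -0.03,"ty": -0.027,"tz": 0.02,"roll": 0},{"fingers": 0,"tx": -0.03,"ty": -0.027,"tz": 0.03,"roll": 0},{"fingers": 0,"tx": -0.0155,"ty": -0.011,"tz": 0.04,"roll": 0},{"fingers": 0,"tx": 0,"ty": 0,"tz": 0.04,"roll": 0},{"fingers": 0,"tx": 0,"ty": 0,"tz": 0,"roll": 0},{"fingers": 0,"tx": 0,"ty": 0,"tz": 0,"roll": 0}]'

```text
time_s: 2.85
tcp_pos: [682.3, 185.9, 102.6]
orientation: [0.001, 0.0, 1.0, 0.0]
wrist_force: [0.2, 0.4, 1.2]
grip_width: 85.5
finger_force: 0.0
```

Emit:
move_arm --increments '[{"fingers": 0,"tx": 0,"ty": 0,"tz": 0.025,"roll": 0},{"fingers": 0,"tx": 0,"ty": 0,"tz": 0.025,"roll": 0},{"fingers": 0,"tx": 0,"ty": 0,"tz": 0.019,"roll": 0},{"fingers": 0,"tx": 0,"ty": 0,"tz": 0,"roll": 0},{"fingers": 60,"tx": 0,"ty": 0,"tz": 0,"roll": 0},{"fingers": 90,"tx": 0,"ty": 0,"tz": 0,"roll": 0},{"fingers": 110,"tx": 0,"ty": 0,"tz": 0,"roll": 0},{"fingers": 130,"tx": 0,"ty": 0,"tz": 0,"roll": 0},{"fingers": 255,"tx": 0,"ty": 0,"tz": 0,"roll": 0},{"fingers": 255,"tx": 0,"ty": 0,"tz": 0,"roll": 0},{"fingers": 255,"tx": 0,"ty": 0,"tz": 0,"roll": 0},{"fingers": 255,"tx": 0,"ty": 0,"tz": 0,"roll": 0}]'

```text
time_s: 4.35
tcp_pos: [682.8, 185.2, 33.8]
orientation: [0.001, 0.0, 1.0, -0.0]
wrist_force: [-0.6, -2.3, 6.0]
grip_width: 45.5
finger_force: 61.4
```

Emit:
move_arm --increments '[{"fingers": 255,"tx": 0,"ty": 0,"tz": -0.015,"roll": 0},{"fingers": 255,"tx": 0,"ty": 0,"tz": -0.03,"roll": 0},{"fingers": 255,"tx": 0,"ty": 0,"tz": -0.035,"roll": 0},{"fingers": 255,"tx": 0.01,"ty": 0.011,"tz": -0.03,"roll": 0},{"fingers": 255,"tx": 0.023,"ty": 0.025,"tz": 0,"roll": 0},{"fingers": 255,"tx": 0.027,"ty": 0.03,"tz": 0,"roll": 0},{"fingers": 255,"tx": 0.03,"ty": 0.033,"tz": 0,"roll": 0},{"fingers": 255,"tx": 0.027,"ty": 0.03,"tz": 0,"roll": 0},{"fingers": 255,"tx": 0.02,"ty": 0.021,"tz": 0,"roll": 0},{"fingers": 255,"tx": 0.01,"ty": 0.01,"tz": 0,"roll": 0},{"fingers": 255,"tx": 0.004,"ty": 0.005,"tz": 0,"roll": 0},{"fingers": 255,"tx": 0,"ty": 0,"tz": 0,"roll": 0},{"fingers": 255,"tx": 0,"ty": 0,"tz": 0,"roll": 0}]'

```text
time_s: 5.98
tcp_pos: [531.5, 349.9, 142.3]
orientation: [0.0, 0.001, 1.0, -0.0]
wrist_force: [0.1, -0.2, -3.5]
grip_width: 45.2
finger_force: 61.9
```

```bash
python3 - <<'E'
from plant import ctrl
from h import *
T,S=ctrl.camera("top"),ctrl.camera("side");pickle.dump((T,S),open("c1.pkl","wb"))
print(ctrl.observe()["tcp_pos"])
a=cv2.resize(T["frame"][190:270,85:175],(400,356),interpolation=cv2.INTER_CUBIC)
b=cv2.resize(S["frame"][120:209,200:300],(400,356),interpolation=cv2.INTER_CUBIC)
cv2.imwrite("pics/p1.png",np.hstack([a,b])[:,:,::-1])
E
```

```text
[531.39165954 349.85656852 142.28696067]
```

View pics/p1.png

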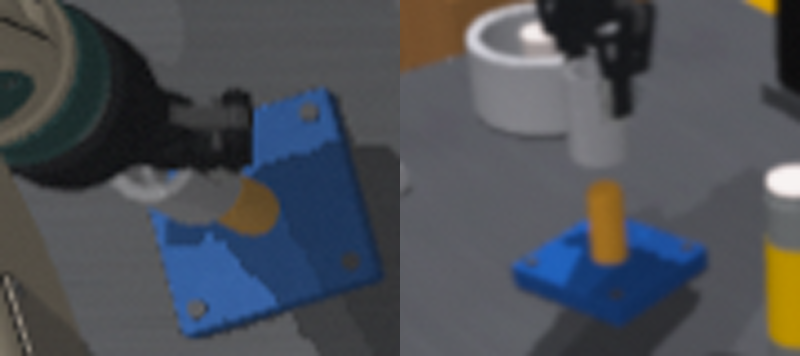

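The held sleeve is straight and sits above the pin. In the side crop its lower end is at about x=598 (full image 249.5), against 606 for the pin. I'll check that against the projected vertical.

```bash
python3 - <<'E'
from h import *
T,S=pickle.load(open("c1.pkl","rb"))
P=np.array([531.4,349.9,0])
for z in(109,80,20):print(z,"side",proj(S,P+[0,0,z]).round(1),"top",proj(T,P+[0,0,z]).round(1))
# sleeve side edges by row in side view, pin edges
g=cv2.cvtColor(S["frame"],cv2.COLOR_RGB2HSV)
for r in range(148,186,3):
    row=g[r,232:270]; 
    if r<164: print(r,row[:,2].tolist())
    else:
        w=np.clip((row[:,1].astype(float)-60)/150,0,1)*((row[:,0]<40)); print(r,"pin ctr",(w*np.arange(232,270)).sum()/max(w.sum(),1e-6),w.sum())
E
```

```text
109 side [250.2 158. ] top [130.1 230.5]
80 side [251.  166.5] top [134.3 232.8]
20 side [252.4 183.4] top [142.4 237.2]
148 [134, 132, 133, 132, 132, 130, 129, 129, 127, 124, 125, 129, 132, 129, 127, 126, 125, 121, 111, 102, 87, 58, 36, 37, 45, 62, 85, 98, 101, 101, 102, 101, 101, 100, 101, 101, 100, 100]
151 [134, 134, 133, 133, 132, 130, 129, 128, 127, 123, 123, 127, 129, 129, 128, 126, 125, 123, 120, 119, 118, 115, 111, 107, 102, 101, 103, 102, 100, 100, 100, 100, 100, 100, 100, 100, 101, 101]
154 [83, 83, 84, 83, 85, 84, 83, 80, 81, 93, 113, 124, 130, 130, 130, 127, 126, 124, 123, 121, 119, 117, 113, 109, 102, 99, 100, 100, 99, 99, 99, 99, 100, 100, 99, 100, 100, 100]
157 [100, 99, 99, 100, 100, 100, 100, 99, 100, 103, 113, 123, 129, 130, 129, 127, 125, 124, 123, 122, 121, 117, 115, 109, 103, 100, 98, 99, 99, 100, 100, 100, 99, 100, 99, 99, 100, 100]
160 [102, 102, 102, 103, 101, 102, 102, 102, 103, 103, 105, 112, 120, 125, 127, 127, 127, 124, 123, 121, 118, 115, 111, 106, 102, 100, 99, 99, 99, 98, 100, 100, 99, 100, 99, 100, 99, 99]
163 [100, 102, 102, 103, 102, 102, 103, 103, 101, 102, 102, 101, 100, 100, 101, 101, 100, 100, 98, 97, 99, 98, 99, 99, 101, 99, 100, 100, 99, 99, 99, 98, 99, 98, 99, 99, 99, 99]
166 pin ctr 250.79230769230762 5.200000000000001
169 pin ctr 250.71003401360545 7.84
172 pin ctr 250.87521222410862 7.8533333333333335
175 pin ctr 251.34892787524367 6.84
178 pin ctr 251.41114313160426 6.9399999999999995
181 pin ctr 251.60919540229884 6.96
184 pin ctr 251.85645355850426 5.526666666666666
```

Emit:
move_arm --increments '[{"fingers": 255,"tx": 0,"ty": 0,"tz": 0.014,"roll": 0},{"fingers": 255,"tx": 0,"ty": 0,"tz": 0.012,"roll": 0},{"fingers": 255,"tx": 0,"ty": 0,"tz": 0.003,"roll": 0},{"fingers": 255,"tx": 0,"ty": 0,"tz": 0.002,"roll": 0},{"fingers": 255,"tx": 0,"ty": 0,"tz": 0.001,"roll": 0},{"fingers": 255,"tx": 0,"ty": 0,"tz": 0,"roll": 0}]'

```text
time_s: 6.82
tcp_pos: [530.9, 350.7, 110.6]
orientation: [0.0, -0.0, 1.0, 0.0]
wrist_force: [-0.1, -0.3, -2.3]
grip_width: 45.4
finger_force: 61.9
```

Emit:
move_arm --increments '[{"fingers": 255,"tx": 0,"ty": 0,"tz": 0.002,"roll": 0},{"fingers": 255,"tx": 0,"ty": 0,"tz": 0.002,"roll": 0},{"fingers": 255,"tx": 0,"ty": 0,"tz": 0.002,"roll": 0},{"fingers": 255,"tx": 0,"ty": 0,"tz": 0,"roll": 0}]'

```text
time_s: 7.32
tcp_pos: [530.5, 350.4, 104.0]
orientation: [-0.0, -0.0, 1.0, -0.0]
wrist_force: [-0.3, -0.5, -3.0]
grip_width: 45.1
finger_force: 61.9
```

Emit:
move_arm --increments '[{"fingers": 255,"tx": 0,"ty": 0,"tz": 0.004,"roll": 0},{"fingers": 255,"tx": 0,"ty": 0,"tz": 0.004,"roll": 0},{"fingers": 255,"tx": 0,"ty": 0,"tz": 0.004,"roll": 0},{"fingers": 255,"tx": 0,"ty": 0,"tz": 0.004,"roll": 0},{"fingers": 255,"tx": 0,"ty": 0,"tz": 0.002,"roll": 0},{"fingers": 255,"tx": 0,"ty": 0,"tz": 0.001,"roll": 0},{"fingers": 255,"tx": 0,"ty": 0,"tz": 0.001,"roll": 0},{"fingers": 255,"tx": 0,"ty": 0,"tz": 0,"roll": 0}]'

```text
time_s: 8.32
tcp_pos: [530.7, 350.5, 84.3]
orientation: [0.0, -0.0, 1.0, 0.0]
wrist_force: [-0.8, 1.0, -3.2]
grip_width: 45.0
finger_force: 61.9
```

Emit:
move_arm --increments '[{"fingers": 255,"tx": 0,"ty": 0,"tz": 0.001,"roll": 0},{"fingers": 255,"tx": 0,"ty": 0,"tz": 0.001,"roll": 0},{"fingers": 255,"tx": 0,"ty": 0,"tz": 0.001,"roll": 0},{"fingers": 255,"tx": 0,"ty": 0,"tz": 0,"roll": 0}]'

```text
time_s: 8.82
tcp_pos: [531.0, 350.7, 83.6]
orientation: [0.001, -0.0, 1.0, 0.0]
wrist_force: [-4.0, -1.8, 8.3]
grip_width: 45.5
finger_force: 63.1
```

Emit:
move_arm --increments '[{"fingers": 255,"tx": 0,"ty": 0,"tz": -0.005,"roll": 0},{"fingers": 255,"tx": 0,"ty": 0,"tz": -0.015,"roll": 0},{"fingers": 255,"tx": 0,"ty": 0,"tz": -0.025,"roll": 0},{"fingers": 255,"tx": 0,"ty": 0,"tz": -0.03,"roll": 0},{"fingers": 255,"tx": 0,"ty": 0,"tz": -0.03,"roll": 0},{"fingers": 255,"tx": 0,"ty": -0.01,"tz": -0.03,"roll": 0},{"fingers": 255,"tx": 0,"ty": -0.03,"tz": -0.01,"roll": 0},{"fingers": 255,"tx": 0,"ty": -0.04,"tz": 0,"roll": 0},{"fingers": 255,"tx": 0,"ty": -0.05,"tz": 0,"roll": 0},{"fingers": 255,"tx": 0,"ty": -0.05,"tz": 0,"roll": 0},{"fingers": 255,"tx": 0,"ty": -0.05,"tz": 0,"roll": 0},{"fingers": 255,"tx": 0,"ty": -0.05,"tz": 0,"roll": 0},{"fingers": 255,"tx": 0,"ty": -0.05,"tz": 0,"roll": 0},{"fingers": 255,"tx": 0,"ty": -0.05,"tz": 0,"roll": 0},{"fingers": 255,"tx": 0,"ty": -0.05,"tz": 0,"roll": 0},{"fingers": 255,"tx": 0,"ty": -0.05,"tz": 0,"roll": 0},{"fingers": 255,"tx": 0,"ty": -0.05,"tz": 0,"roll": 0},{"fingers": 255,"tx": 0,"ty": -0.05,"tz": 0,"roll": 0},{"fingers": 255,"tx": 0,"ty": -0.05,"tz": 0,"roll": 0}]'

```text
time_s: 11.2
tcp_pos: [530.7, -281.1, 227.0]
orientation: [0.0, 0.0, 1.0, 0.0]
wrist_force: [1.2, 0.3, -3.1]
grip_width: 44.9
finger_force: 62.1
```

Emit:
move_arm --increments '[{"fingers": 255,"tx": 0.003,"ty": -0.035,"tz": 0,"roll": 0},{"fingers": 255,"tx": 0.003,"ty": -0.03,"tz": 0,"roll": 0},{"fingers": 255,"tx": 0.003,"ty": -0.015,"tz": 0.02,"roll": 0},{"fingers": 255,"tx": 0,"ty": 0,"tz": 0.04,"roll": 0},{"fingers": 255,"tx": 0,"ty": 0,"tz": 0.045,"roll": 0},{"fingers": 255,"tx": 0,"ty": 0,"tz": 0.035,"roll": 0},{"fingers": 255,"tx": 0,"ty": 0,"tz": 0.025,"roll": 0},{"fingers": 255,"tx": 0,"ty": 0,"tz": 0.012,"roll": 0},{"fingers": 255,"tx": 0,"ty": 0,"tz": 0.003,"roll": 0},{"fingers": 255,"tx": 0,"ty": 0,"tz": 0,"roll": 0},{"fingers": 255,"tx": 0,"ty": 0,"tz": 0,"roll": 0}]'

```text
time_s: 12.58
tcp_pos: [522.7, -360.2, 47.7]
orientation: [0.001, -0.0, 1.0, -0.001]
wrist_force: [0.4, 0.5, -3.6]
grip_width: 45.1
finger_force: 62.2
```

Emit:
move_arm --increments '[{"fingers": 255,"tx": 0,"ty": 0,"tz": 0.004,"roll": 0},{"fingers": 255,"tx": 0,"ty": 0,"tz": 0.002,"roll": 0},{"fingers": 255,"tx": 0,"ty": 0,"tz": 0.001,"roll": 0},{"fingers": 255,"tx": 0,"ty": 0,"tz": 0.001,"roll": 0},{"fingers": 255,"tx": 0,"ty": 0,"tz": 0.001,"roll": 0},{"fingers": 255,"tx": 0,"ty": 0,"tz": 0,"roll": 0}]'

```text
time_s: 13.32
tcp_pos: [521.7, -359.5, 38.7]
orientation: [-0.0, -0.0, 1.0, -0.0]
wrist_force: [-2.8, 2.2, 6.1]
grip_width: 45.1
finger_force: 63.0
```

Emit:
move_arm --increments '[{"fingers": 110,"tx": 0,"ty": 0,"tz": 0,"roll": 0},{"fingers": 70,"tx": 0,"ty": 0,"tz": 0,"roll": 0},{"fingers": 20,"tx": 0,"ty": 0,"tz": 0,"roll": 0},{"fingers": 0,"tx": 0,"ty": 0,"tz": 0,"roll": 0},{"fingers": 0,"tx": 0,"ty": 0,"tz": 0,"roll": 0},{"fingers": 0,"tx": 0,"ty": 0,"tz": -0.02,"roll": 0},{"fingers": 0,"tx": 0,"ty": 0,"tz": -0.04,"roll": 0},{"fingers": 0,"tx": 0,"ty": 0,"tz": -0.045,"roll": 0},{"fingers": 0,"tx": 0,"ty": 0,"tz": -0.045,"roll": 0},{"fingers": 0,"tx": 0,"ty": 0,"tz": -0.041,"roll": 0},{"fingers": 0,"tx": -0.03,"ty": 0.03,"tz": 0,"roll": 0},{"fingers": 0,"tx": -0.035,"ty": 0.045,"tz": 0,"roll": 0},{"fingers": 0,"tx": -0.035,"ty": 0.045,"tz": 0,"roll": 0},{"fingers": 0,"tx": -0.035,"ty": 0.045,"tz": 0,"roll": 0},{"fingers": 0,"tx": -0.02,"ty": 0.03,"tz": 0,"roll": 0},{"fingers": 0,"tx": 0,"ty": 0,"tz": 0,"roll": 0},{"fingers": 0,"tx": 0,"ty": 0,"tz": 0,"roll": 0}]'

```text
time_s: 15.45
tcp_pos: [676.4, -164.7, 228.0]
orientation: [-0.0, -0.0, 1.0, -0.0]
wrist_force: [-0.5, -0.6, 0.2]
grip_width: 85.8
finger_force: 0.0
```

```bash
python3 - <<'E'
from plant import ctrl
from h import *
T,S=ctrl.camera("top"),ctrl.camera("side");pickle.dump((T,S),open("c2.pkl","wb"))
print(ctrl.observe()["tcp_pos"])
a=cv2.resize(T["frame"][130:290,310:490],(400,356),interpolation=cv2.INTER_CUBIC)
b=cv2.resize(S["frame"][190:368,340:540],(400,356),interpolation=cv2.INTER_CUBIC)
cv2.imwrite("pics/p2.png",np.hstack([a,b])[:,:,::-1])
E
```

```text
[ 676.05108379 -165.55630729  228.26685893]
```

View pics/p2.png

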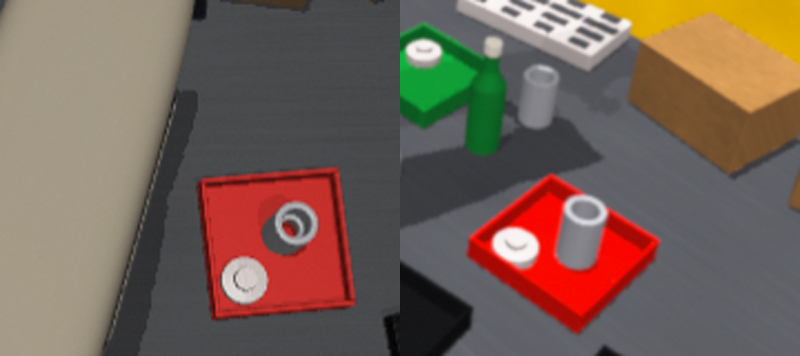

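Sleeve 1 stands upright on the red floor, clear of the piston: rim at about (295,223) in the top crop and (585,210) in the side crop. Sleeve 2 and the bottle are untouched. Now sleeve 2.

Emit:
move_arm --increments '[{"fingers": 0,"tx": -0.001,"ty": 0,"tz": 0.025,"roll": 0},{"fingers": 0,"tx": 0,"ty": 0,"tz": 0.04,"roll": 0},{"fingers": 0,"tx": 0,"ty": 0,"tz": 0.045,"roll": 0},{"fingers": 0,"tx": 0,"ty": 0,"tz": 0.04,"roll": 0},{"fingers": 0,"tx": 0,"ty": 0,"tz": 0.025,"roll": 0},{"fingers": 0,"tx": 0,"ty": 0,"tz": 0.015,"roll": 0},{"fingers": 0,"tx": 0,"ty": 0,"tz": 0.0045,"roll": 0},{"fingers": 0,"tx": 0,"ty": 0,"tz": 0,"roll": 0},{"fingers": 60,"tx": 0,"ty": 0,"tz": 0,"roll": 0},{"fingers": 90,"tx": 0,"ty": 0,"tz": 0,"roll": 0},{"fingers": 110,"tx": 0,"ty": 0,"tz": 0,"roll": 0},{"fingers": 130,"tx": 0,"ty": 0,"tz": 0,"roll": 0},{"fingers": 255,"tx": 0,"ty": 0,"tz": 0,"roll": 0},{"fingers": 255,"tx": 0,"ty": 0,"tz": 0,"roll": 0},{"fingers": 255,"tx": 0,"ty": 0,"tz": 0,"roll": 0},{"fingers": 255,"tx": 0,"ty": 0,"tz": 0,"roll": 0}]'

```text
time_s: 17.55
tcp_pos: [678.4, -164.7, 34.6]
orientation: [0.001, -0.0, 1.0, -0.0]
wrist_force: [-0.1, -0.3, 5.7]
grip_width: 43.8
finger_force: 62.2
```

Emit:
move_arm --increments '[{"fingers": 255,"tx": 0,"ty": 0,"tz": -0.015,"roll": 0},{"fingers": 255,"tx": 0,"ty": 0,"tz": -0.03,"roll": 0},{"fingers": 255,"tx": 0,"ty": 0,"tz": -0.04,"roll": 0},{"fingers": 255,"tx": 0,"ty": 0,"tz": -0.045,"roll": 0},{"fingers": 255,"tx": 0,"ty": 0,"tz": -0.04,"roll": 0},{"fingers": 255,"tx": 0.005,"ty": 0.02,"tz": -0.025,"roll": 0},{"fingers": 255,"tx": 0.01,"ty": 0.035,"tz": 0,"roll": 0},{"fingers": 255,"tx": 0.013,"ty": 0.045,"tz": 0,"roll": 0},{"fingers": 255,"tx": 0.013,"ty": 0.045,"tz": 0,"roll": 0},{"fingers": 255,"tx": 0.013,"ty": 0.045,"tz": 0,"roll": 0},{"fingers": 255,"tx": 0.013,"ty": 0.045,"tz": 0,"roll": 0},{"fingers": 255,"tx": 0.013,"ty": 0.045,"tz": 0,"roll": 0},{"fingers": 255,"tx": 0.013,"ty": 0.045,"tz": 0,"roll": 0},{"fingers": 255,"tx": 0.013,"ty": 0.045,"tz": 0,"roll": 0},{"fingers": 255,"tx": 0.013,"ty": 0.045,"tz": 0,"roll": 0},{"fingers": 255,"tx": 0.013,"ty": 0.045,"tz": 0,"roll": 0},{"fingers": 255,"tx": 0.01,"ty": 0.035,"tz": 0,"roll": 0},{"fingers": 255,"tx": 0.0045,"ty": 0.02,"tz": 0,"roll": 0},{"fingers": 255,"tx": 0,"ty": 0,"tz": 0,"roll": 0},{"fingers": 255,"tx": 0,"ty": 0,"tz": 0,"roll": 0}]'

```text
time_s: 20.05
tcp_pos: [531.2, 349.5, 228.4]
orientation: [-0.0, 0.0, 1.0, -0.001]
wrist_force: [0.7, -0.3, -2.8]
grip_width: 44.0
finger_force: 62.3
```

Emit:
move_arm --increments '[{"fingers": 255,"tx": 0,"ty": 0.0005,"tz": 0.02,"roll": 0},{"fingers": 255,"tx": 0,"ty": 0,"tz": 0.03,"roll": 0},{"fingers": 255,"tx": 0,"ty": 0,"tz": 0.025,"roll": 0},{"fingers": 255,"tx": 0,"ty": 0,"tz": 0.0115,"roll": 0},{"fingers": 255,"tx": 0,"ty": 0,"tz": 0,"roll": 0},{"fingers": 255,"tx": 0,"ty": 0,"tz": 0,"roll": 0}]'

```text
time_s: 20.8
tcp_pos: [532.3, 351.2, 143.7]
orientation: [0.001, 0.0, 1.0, 0.001]
wrist_force: [0.3, 0.6, -3.7]
grip_width: 43.9
finger_force: 62.2
```

```bash
python3 - <<'E'
from plant import ctrl
from h import *
T,S=ctrl.camera("top"),ctrl.camera("side")
T1,S1=pickle.load(open("c1.pkl","rb"))
print(ctrl.observe()["tcp_pos"])
b,c=[cv2.resize(s["frame"][120:209,200:300],(400,356),interpolation=cv2.INTER_CUBIC) for s in(S1,S)]
cv2.imwrite("pics/p3.png",np.hstack([b,c])[:,:,::-1])
E
```

```text
[532.2930175  351.43781638 143.91353437]
```

View pics/p3.png

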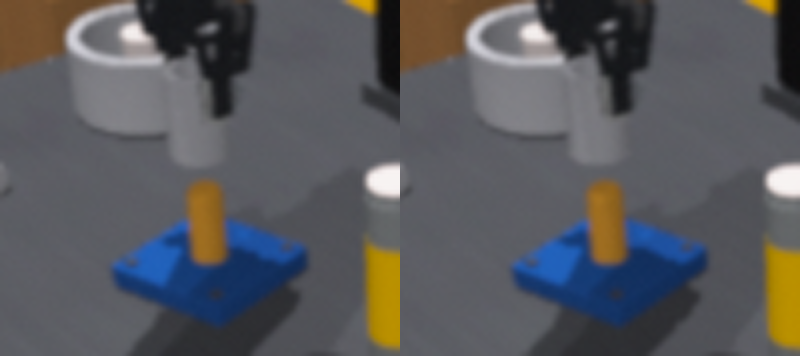

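The second sleeve hangs as the first did, its lower end at about (598,160) above the pin tip at (606,185). I'll lower it the same way.

Emit:
move_arm --increments '[{"fingers": 255,"tx": 0.0005,"ty": 0,"tz": 0.014,"roll": 0},{"fingers": 255,"tx": 0,"ty": 0,"tz": 0.012,"roll": 0},{"fingers": 255,"tx": 0,"ty": 0,"tz": 0.003,"roll": 0},{"fingers": 255,"tx": 0,"ty": 0,"tz": 0.002,"roll": 0},{"fingers": 255,"tx": 0,"ty": 0,"tz": 0.002,"roll": 0},{"fingers": 255,"tx": 0,"ty": 0,"tz": 0,"roll": 0}]'

```text
time_s: 21.65
tcp_pos: [530.8, 351.1, 109.4]
orientation: [0.0, -0.0, 1.0, 0.0]
wrist_force: [0.4, 0.2, -4.5]
grip_width: 44.2
finger_force: 62.2
```

Emit:
move_arm --increments '[{"fingers": 255,"tx": 0,"ty": 0,"tz": 0.002,"roll": 0},{"fingers": 255,"tx": 0,"ty": 0,"tz": 0.002,"roll": 0},{"fingers": 255,"tx": 0,"ty": 0,"tz": 0.002,"roll": 0},{"fingers": 255,"tx": 0,"ty": 0,"tz": 0,"roll": 0}]'

```text
time_s: 22.15
tcp_pos: [530.7, 350.8, 103.1]
orientation: [0.0, -0.0, 1.0, -0.0]
wrist_force: [1.0, -0.5, -5.9]
grip_width: 44.0
finger_force: 62.2
```

Emit:
move_arm --increments '[{"fingers": 255,"tx": 0,"ty": 0,"tz": 0.004,"roll": 0},{"fingers": 255,"tx": 0,"ty": 0,"tz": 0.004,"roll": 0},{"fingers": 255,"tx": 0,"ty": 0,"tz": 0.004,"roll": 0},{"fingers": 255,"tx": 0,"ty": 0,"tz": 0.004,"roll": 0},{"fingers": 255,"tx": 0,"ty": 0,"tz": 0.002,"roll": 0},{"fingers": 255,"tx": 0,"ty": 0,"tz": 0.001,"roll": 0},{"fingers": 255,"tx": 0,"ty": 0,"tz": 0.001,"roll": 0},{"fingers": 255,"tx": 0,"ty": 0,"tz": 0.001,"roll": 0},{"fingers": 255,"tx": 0,"ty": 0,"tz": 0.001,"roll": 0},{"fingers": 255,"tx": 0,"ty": 0,"tz": 0,"roll": 0}]'

```text
time_s: 23.4
tcp_pos: [530.9, 351.0, 81.3]
orientation: [0.0, -0.0, 1.0, -0.0]
wrist_force: [1.5, -1.6, -3.0]
grip_width: 44.2
finger_force: 62.3
```

Emit:
move_arm --increments '[{"fingers": 255,"tx": 0,"ty": 0,"tz": 0.003,"roll": 0},{"fingers": 255,"tx": 0,"ty": 0,"tz": 0.004,"roll": 0},{"fingers": 255,"tx": 0,"ty": 0,"tz": 0.004,"roll": 0},{"fingers": 255,"tx": 0,"ty": 0,"tz": 0.004,"roll": 0},{"fingers": 255,"tx": 0,"ty": 0,"tz": 0.004,"roll": 0},{"fingers": 255,"tx": 0,"ty": 0,"tz": 0.002,"roll": 0},{"fingers": 255,"tx": 0,"ty": 0,"tz": 0.001,"roll": 0},{"fingers": 255,"tx": 0,"ty": 0,"tz": 0,"roll": 0}]'

```text
time_s: 24.4
tcp_pos: [530.7, 350.9, 59.2]
orientation: [0.0, -0.0, 1.0, -0.0]
wrist_force: [3.2, -3.7, -3.6]
grip_width: 43.9
finger_force: 62.4
```

Emit:
move_arm --increments '[{"fingers": 255,"tx": -0.0004,"ty": -0.0004,"tz": 0.002,"roll": 0},{"fingers": 255,"tx": 0,"ty": 0,"tz": 0.001,"roll": 0},{"fingers": 255,"tx": 0,"ty": 0,"tz": 0.001,"roll": 0},{"fingers": 255,"tx": 0,"ty": 0,"tz": 0.001,"roll": 0},{"fingers": 255,"tx": 0,"ty": 0,"tz": 0.001,"roll": 0},{"fingers": 255,"tx": 0,"ty": 0,"tz": 0,"roll": 0}]'

```text
time_s: 25.15
tcp_pos: [530.9, 350.8, 54.6]
orientation: [-0.0, -0.0, 1.0, 0.0]
wrist_force: [-1.3, -2.9, 4.5]
grip_width: 43.6
finger_force: 63.4
```

Emit:
move_arm --increments '[{"fingers": 255,"tx": 0,"ty": 0,"tz": -0.005,"roll": 0},{"fingers": 255,"tx": 0,"ty": 0,"tz": -0.015,"roll": 0},{"fingers": 255,"tx": 0,"ty": 0,"tz": -0.025,"roll": 0},{"fingers": 255,"tx": 0,"ty": 0,"tz": -0.035,"roll": 0},{"fingers": 255,"tx": 0,"ty": 0,"tz": -0.035,"roll": 0},{"fingers": 255,"tx": 0,"ty": 0,"tz": -0.035,"roll": 0},{"fingers": 255,"tx": 0,"ty": 0,"tz": -0.025,"roll": 0},{"fingers": 255,"tx": -0.005,"ty": -0.025,"tz": 0,"roll": 0},{"fingers": 255,"tx": -0.008,"ty": -0.04,"tz": 0,"roll": 0},{"fingers": 255,"tx": -0.008,"ty": -0.045,"tz": 0,"roll": 0},{"fingers": 255,"tx": -0.008,"ty": -0.045,"tz": 0,"roll": 0},{"fingers": 255,"tx": -0.008,"ty": -0.045,"tz": 0,"roll": 0},{"fingers": 255,"tx": -0.008,"ty": -0.045,"tz": 0,"roll": 0},{"fingers": 255,"tx": -0.008,"ty": -0.045,"tz": 0,"roll": 0},{"fingers": 255,"tx": -0.008,"ty": -0.04,"tz": 0,"roll": 0},{"fingers": 255,"tx": -0.005,"ty": -0.025,"tz": 0,"roll": 0},{"fingers": 255,"tx": -0.003,"ty": -0.0175,"tz": 0,"roll": 0},{"fingers": 255,"tx": 0,"ty": 0,"tz": 0,"roll": 0},{"fingers": 255,"tx": 0,"ty": 0,"tz": 0,"roll": 0}]'

```text
time_s: 27.52
tcp_pos: [599.8, -20.8, 228.4]
orientation: [-0.0, -0.0, 1.0, 0.001]
wrist_force: [-0.7, 0.3, -4.1]
grip_width: 44.1
finger_force: 62.7
```

Emit:
move_arm --increments '[{"fingers": 255,"tx": 0,"ty": 0,"tz": 0.02,"roll": 0},{"fingers": 255,"tx": 0,"ty": 0,"tz": 0.04,"roll": 0},{"fingers": 255,"tx": 0,"ty": 0,"tz": 0.045,"roll": 0},{"fingers": 255,"tx": 0,"ty": 0,"tz": 0.035,"roll": 0},{"fingers": 255,"tx": 0,"ty": 0,"tz": 0.025,"roll": 0},{"fingers": 255,"tx": 0,"ty": 0,"tz": 0.01,"roll": 0},{"fingers": 255,"tx": 0,"ty": 0,"tz": 0.003,"roll": 0},{"fingers": 255,"tx": 0,"ty": 0,"tz": 0,"roll": 0},{"fingers": 255,"tx": 0,"ty": 0,"tz": 0,"roll": 0}]'

```text
time_s: 28.65
tcp_pos: [601.3, -21.9, 51.7]
orientation: [0.001, -0.0, 1.0, -0.0]
wrist_force: [-0.7, 0.1, -3.3]
grip_width: 44.0
finger_force: 62.5
```

Emit:
move_arm --increments '[{"fingers": 255,"tx": 0,"ty": 0,"tz": 0.004,"roll": 0},{"fingers": 255,"tx": 0,"ty": 0,"tz": 0.002,"roll": 0},{"fingers": 255,"tx": 0,"ty": 0,"tz": 0.001,"roll": 0},{"fingers": 255,"tx": 0,"ty": 0,"tz": 0.001,"roll": 0},{"fingers": 255,"tx": 0,"ty": 0,"tz": 0.001,"roll": 0},{"fingers": 255,"tx": 0,"ty": 0,"tz": 0,"roll": 0}]'

```text
time_s: 29.4
tcp_pos: [600.0, -21.9, 41.2]
orientation: [-0.0, -0.0, 1.0, 0.0]
wrist_force: [-0.3, 0.7, -3.1]
grip_width: 43.9
finger_force: 62.5
```

Emit:
move_arm --increments '[{"fingers": 255,"tx": 0,"ty": 0,"tz": 0.001,"roll": 0},{"fingers": 255,"tx": 0,"ty": 0,"tz": 0.001,"roll": 0},{"fingers": 255,"tx": 0,"ty": 0,"tz": 0.001,"roll": 0},{"fingers": 255,"tx": 0,"ty": 0,"tz": 0,"roll": 0}]'

```text
time_s: 29.9
tcp_pos: [600.2, -21.9, 39.6]
orientation: [0.0, -0.0, 1.0, -0.0]
wrist_force: [-3.5, 0.6, 5.7]
grip_width: 44.3
finger_force: 63.7
```

Contact. I'll release, rise and step back out of the view.

Emit:
move_arm --increments '[{"fingers": 110,"tx": 0,"ty": 0,"tz": 0,"roll": 0},{"fingers": 70,"tx": 0,"ty": 0,"tz": 0,"roll": 0},{"fingers": 20,"tx": 0,"ty": 0,"tz": 0,"roll": 0},{"fingers": 0,"tx": 0,"ty": 0,"tz": 0,"roll": 0},{"fingers": 0,"tx": 0,"ty": 0,"tz": 0,"roll": 0},{"fingers": 0,"tx": 0,"ty": 0,"tz": -0.02,"roll": 0},{"fingers": 0,"tx": 0,"ty": 0,"tz": -0.04,"roll": 0},{"fingers": 0,"tx": 0,"ty": 0,"tz": -0.045,"roll": 0},{"fingers": 0,"tx": 0,"ty": 0,"tz": -0.045,"roll": 0},{"fingers": 0,"tx": 0,"ty": 0,"tz": -0.045,"roll": 0},{"fingers": 0,"tx": 0.02,"ty": 0.03,"tz": 0,"roll": 0},{"fingers": 0,"tx": 0.03,"ty": 0.045,"tz": 0,"roll": 0},{"fingers": 0,"tx": 0.03,"ty": 0.045,"tz": 0,"roll": 0},{"fingers": 0,"tx": 0.03,"ty": 0.045,"tz": 0,"roll": 0},{"fingers": 0,"tx": 0.02,"ty": 0.045,"tz": 0,"roll": 0},{"fingers": 0,"tx": 0.01,"ty": 0.045,"tz": 0,"roll": 0},{"fingers": 0,"tx": 0,"ty": 0.03,"tz": 0,"roll": 0},{"fingers": 0,"tx": 0,"ty": 0,"tz": 0,"roll": 0},{"fingers": 0,"tx": 0,"ty": 0,"tz": 0,"roll": 0}]'

```text
time_s: 32.28
tcp_pos: [459.9, 262.6, 233.1]
orientation: [-0.0, -0.0, 1.0, -0.0]
wrist_force: [-0.1, -0.8, -0.8]
grip_width: 85.5
finger_force: 0.0
```

```bash
python3 - <<'E'
from plant import ctrl
from h import *
T,S=ctrl.camera("top"),ctrl.camera("side")
a=T["frame"][130:300,200:480];b=S["frame"][130:330,220:480]
g=np.hstack([cv2.resize(x,(400,300),interpolation=cv2.INTER_CUBIC) for x in(a,b)])
cv2.imwrite("pics/p4.png",g[:,:,::-1])
E
```

```text
(no output)
```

View pics/p4.png

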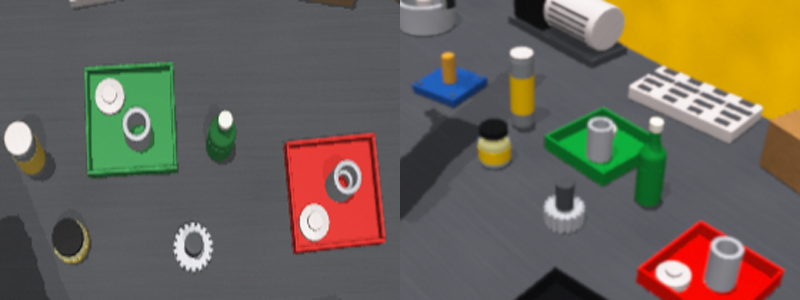

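The sleeves stand upright in their trays, at (137,128) in the green and (346,178) in the red in the top crop. Everything else is where it was.

```bash
python3 -c "
from plant import ctrl
print(ctrl.sign_off())"
```

```text
the job is handed in; nothing more can be done
None
```

Job handed in at about 32 s of 70 s: the first sleeve (left of the green tray) stopped 30 mm above the base and now stands in the red tray; the second (right of it) went down to the base and stands in the green tray.

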